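# Clip the panel and punch the halo centre

## Robot

A 6-joint arm with a two-finger parallel gripper is mounted at the origin on the work surface. World frame = base frame: x ahead of the robot, y to its left, z up, the work surface at z = 0. Lengths are in m, angles in rad, forces in N, time in s.
With the tool pointing down it reaches from about 0.3 to 0.875 m from the base axis. Payload 6.4 kg.
Tool frame: the origin (TCP) lies at the centre of the arm's flange, where the gripper is bolted on; the fingertips stand 173 mm ahead of it and the grasp point (between the pads) lies 155 mm ahead of it; z points along the fingers, x is the direction in which the jaws open and shut, and the axes are right-handed (so a half turn about z gives the same grasp; the last joint's range is limited). The gripper opens to 85 mm and grips with 20 to 120 N. Pads are 22 mm wide; open, the fingers measure 114 mm over their backs; the gripper's body (76 mm by 85 mm) begins 54 mm behind the grasp point. The pads swing forward as they close: fully open they stand 13 mm farther back than shut.
Start: joints at [-1.448, 0.181, 1.607, -0, 1.354, -0.206], TCP at [0.186, -0.544, 0.405] pointing down, gripper open.
Joint ranges: [-2.99, 2.99], [-0.89, 2.07], [0.3, 2.58], [-1.14, 4.28], [0, 2.63], [-3.12, 3.12]. Speed limits (rad/s): [2.57, 2.57, 3.01, 3.14, 3.14, 3.14].

## Interface

Orientations are given as a unit quaternion [w, x, y, z].
In Python, from bench import ctrl gives the robot as it stands. The module is installed in compiled form; this text tells all that it offers.
- The arm moves only by the tool move_arm, never from a script. Its argument "moves" is a list of rows, each an object of numbers: "gripper": the opening in per cent of the stroke, from 0 (shut) to 100 (fully open); "x", "y", "z": the shift along the tool's x, y, z in cm; "roll": the turn about the tool's z in degrees. In form: [{"gripper": .., "x": .., "y": .., "z": .., "roll": ..}, ...]. A call has 1 to 5 rows; each row shifts and turns the commanded pose from where the row before left it, along the tool's axes as they then stand; what a row does not reach is not made up. A row lasts 1/8 s, in which the tool goes at most 62.5 mm and 10.7 degrees, less where a joint would pass 70% of its speed; a pose out of reach is approached as far as the arm can. A call is refused whole if a number of a shift passes 6.25 or a number of a turn 10.7, either way. A call with a gripper value outside its range is refused whole. The fingers move at their own pace and stop on an object; the grip force is fixed at half the most. Time passes only in rows, so rows that do not move let the fingers close. It gives the time, the measured TCP pose, the force and the opening at its end, in the units of the state.
- ctrl.get_obs(): the state, without advancing time (a new reading comes with each control period).
- ctrl.camera(name): name is "side" or "top"; returns a dict with "img" (384x512x3 uint8, red, green, blue), "fx", "fy", "cx", "cy" (pixels), "world_from_camera" (4x4, takes a point from camera to world coordinates). Camera axes: x right, y up, looking along -z (the intrinsics and any distortion apply to the point x, -y, -z); pixel columns grow to the right and rows downward; lengths in m; the calibration is good to about 2 mm. A picture is of the moment at which its call begins. There is no depth.
- ctrl.hand_in(): hands the job in, once; it reports no verdict.
The state is a dict: "time_s": time; "q": joint angles; "dq": joint speeds; "joint_efforts": joint torques, N m; "eef_pos": TCP position; "eef_rot": TCP orientation; "wrist_force": force on the tool from outside, world axes, zero at the start; "torque": the same for the moment, N m; "opening": opening from 0.0 (shut) to 1.0 (fully open).
Only numpy, scipy, OpenCV 4.12 (cv2) and the standard library are available. Lean on these libraries where they do the work, as an engineer would, in place of code of your own. Each camera call takes 0.05 s, during which the arm holds its last target. There are 200 camera calls.

## Task

Clip the primed panel to the sloping desk: turn both black-winged clips clockwise (seen facing the desk's sloping face) to their end stops so that their feet lie over the panel. Only then push the sprung plunger of the centre punch all the way down through its stroke, hold it there for a moment, and let it spring back out. Keep off the panel's face and leave the mug, paper roll, jar and palette where they are.

Things in the scene. Friction and masses are not known exactly. Their poses are not given: they have to be found in the camera images.
- desk: Fixed wooden desk, 300 mm deep, 340 mm wide, its board sloping 30 degrees. Origin: centre of the underside; z up; x horizontal towards the high edge; y along the width. The board's top face starts at its low edge (x -125 mm, z 50 mm) and rises towards +x; outward normal (-0.5, 0, 0.866). A white panel lies on it, centred in y.
- clip_left_grip (a point): Grip point of the clip at the panel's +y edge (desk frame): on its turning axis, 50 mm off the board. z: turning axis, the board's outward normal; x: along the wing, an upright black bar 46 mm long, 12 mm thick (grip across, along y), from 21 mm below to 7 mm above this point. Under it, 3 mm over the panel's face, a steel foot 14 mm wide reaches 46 mm from the axis along +x.
- clip_right_grip (a point): The same on the clip at the panel's -y edge, 240 mm from the other; its foot reaches along the point's -x.
- clip_left (a joint): Angle of the +y clip, rad: 0 with its foot pointing straight up the slope (towards the high edge); grows clockwise seen from above the board (looking against the normal); end stop at 1.5, foot over the panel. Stiff, stays where left.
- clip_right (a joint): Angle of the -y clip, rad: 0 with its foot pointing straight down the slope; grows clockwise likewise; end stop at 1.5, foot over the panel. Stiff, stays where left.
- plunger_top (a point): Centre of the flat round steel top, 32 mm across, of the centre punch's plunger, over the panel's upper part, 185 mm up the slope and 92 mm off the board when out (35 mm further out than the tops of the wings). z: stroke axis, the board's outward normal; push along -z. Grey arm and post up-slope of it, lower than the top. Its place along the desk's width varies.
- plunger (a joint): Stroke of the plunger, m: 0 out, 0.014 fully in; a spring pushes it back with about 4 N (out) to 13 N (fully in).
- panel: The primed wooden panel, fixed, 235 (up the slope) x 200 x 20 mm; origin at the centre of its back, on the board; z is the board's outward normal. Not to be pressed by the robot.
- mug: White mug, 80 mm across, 85 mm high; origin under its centre. Bystander.
- roll: White paper roll, upright, 110 mm across, 100 mm high; origin under its centre. Bystander.
- jar: Amber jar, 60 mm across, 75 mm high; origin under its centre. Bystander.
- palette: White flower-shaped palette, 162 mm across, 11 mm high; origin under its centre. Bystander.

How it is judged:
On the way, in this order (a step that is already met when the one before it is completed fails the run):
1. both clips are turned to their end stops (value of joint each of clip_left, clip_right above 1.4 rad), for 0.2 s.
2. the plunger is pushed fully in and held for a moment (all of step 1 and value of joint plunger above 0.0125 m), for 0.2 s.
At the end, for the whole second after the job is handed in: Both clips at their end stops (beyond 1.4 of 1.5 rad), the plunger pushed in beyond 12.5 of 14 mm for 0.2 s while they were, and now back out (less than 2 mm in), bystanders standing still and not shifted over 30 mm, nothing touched (all of step 1 and value of joint plunger below 0.002 m and linear speed of each of mug, roll, jar, palette below 0.02 m/s and distance of each of mug, roll, jar, palette from where it was at the start of the episode below 0.03 m).
It fails at once if the plunger is pushed in (over 6 mm) before both clips are at their stops (value of joint plunger above 0.006 m and value of joint any of clip_left, clip_right below 1.4 rad).
It fails at once if the robot presses on the panel (over 3 N) (contact force between any of the fingers, the arm and panel above 3 N).
It fails at once if the mug, paper roll, jar or palette is shifted by more than 30 mm (distance of any of mug, roll, jar, palette from where it was at the start of the episode above 0.03 m).
It also fails if it takes over 66 s, if anything falls off the work surface, if the arm or the gripper's body presses on something with over 40 N, if the wrist force passes 120 N, or if a joint passes its speed limit or range.

## Working session

There is one attempt and no reset: what is moved stays moved. The work goes in short steps, Python scripts to look and compute and a tool call to move; the robot and the scene stay as the last step left them, time stands still between calls to the robot, and variables do not carry over. Pictures are saved under pics/ and viewed, about 8 in all and at most 12, crops included, and the job is handed in when it is done.

Besides the shell and the picture viewer there is one more tool, called as name(argument=value, ...) on one line, values as JSON. move_arm: Moves the arm, as the interface text tells. Its arguments: {"type":"object","properties":{"moves":{"type":"array","items":{"type":"object","properties":{"gripper":{"type":"number"},"x":{"type":"number"},"y":{"type":"number"},"z":{"type":"number"},"roll":{"type":"number"}}}}},"required":["moves"]}

```bash
mkdir -p pics; python3 - <<'E'
from bench import ctrl
import cv2,numpy as np
np.set_printoptions(precision=4,suppress=True)
for n in("side","top"):
    c=ctrl.camera(n); cv2.imwrite(f"pics/{n}0.png",c["img"][:,:,::-1]); np.savez(f"{n}0.npz",**c)
    print(n,[k for k in c],c["fx"],c["fy"],c["cx"],c["cy"]);print(c["world_from_camera"])
print(ctrl.get_obs())
E
```

```text
side ['img', 'fx', 'fy', 'cx', 'cy', 'world_from_camera'] 443.80606222434477 443.80606222434477 258.7083367290488 193.51109399199893
[[-0.7946  0.461  -0.3951 -0.0675]
 [-0.6069 -0.6228  0.4938  0.7713]
 [-0.0184  0.6322  0.7746  1.3467]
 [ 0.      0.      0.      1.    ]]
top ['img', 'fx', 'fy', 'cx', 'cy', 'world_from_camera'] 464.73738858071846 464.73738858071846 253.82224111761326 192.12239577511255
[[ 0.0025  0.994  -0.109   0.4226]
 [-1.      0.003   0.004   0.0002]
 [ 0.0043  0.109   0.994   1.4598]
 [ 0.      0.      0.      1.    ]]
{'time_s': 0.1, 'q': array([-1.4483,  0.1815,  1.6079, -0.    ,  1.3538, -0.2063]), 'dq': array([-0.0004, -0.0002, -0.0022, -0.0014, -0.0004, -0.0006]), 'joint_efforts': array([  0.0008, -44.5876, -35.2241,  -0.0003,   0.0041,   0.    ]), 'eef_pos': array([ 0.1856, -0.544 ,  0.4039]), 'eef_rot': array([-0.0006,  0.8133, -0.5818, -0.0006]), 'wrist_force': array([0.2892, 0.7252, 0.228 ]), 'torque': array([-0.012 ,  0.0067,  0.0218]), 'opening': 1.0020139073079142}
```

View pics/top0.png

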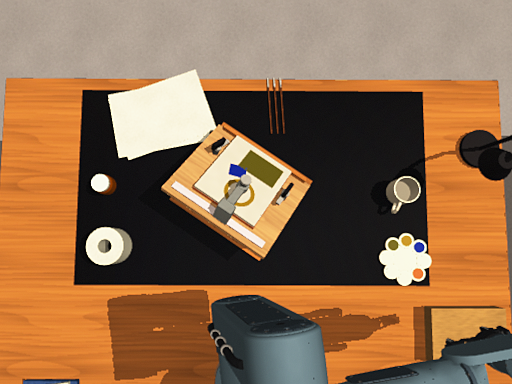

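View pics/side0.png

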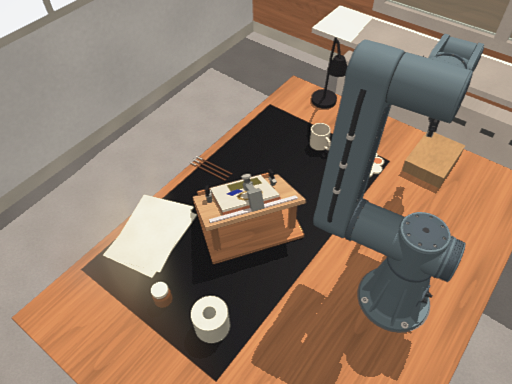

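The desk's high edge faces the robot. It runs in the top view from (163,188) to (262,258), with wings near (216,145) and (286,192) and the plunger near (245,180). I'll enlarge both crops.

```bash
python3 - <<'E'
import cv2,numpy as np
t=cv2.imread("pics/top0.png")[112:267,152:322]; s=cv2.imread("pics/side0.png")[165:265,185:310]
t=cv2.resize(t,None,fx=3.8,fy=3.8,interpolation=cv2.INTER_CUBIC)
s=cv2.resize(s,None,fx=6,fy=6,interpolation=cv2.INTER_CUBIC)
cv2.imwrite("pics/topc.png",t);cv2.imwrite("pics/sidec.png",s)
E
```

```text
(no output)
```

View pics/topc.png

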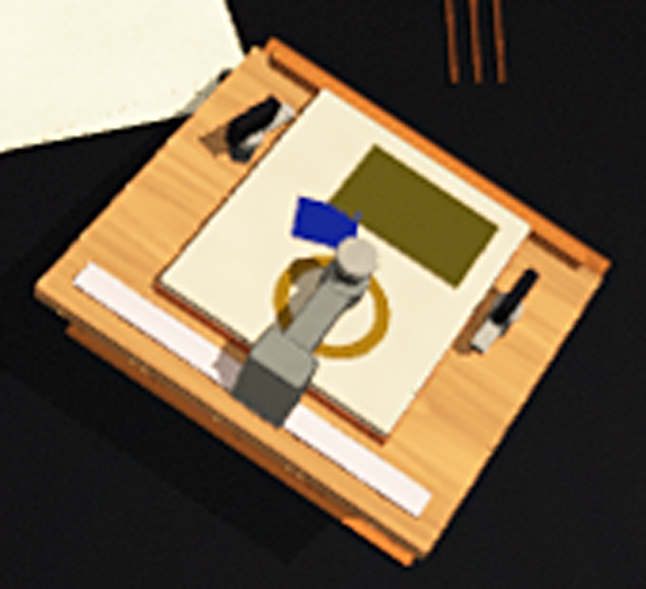

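View pics/sidec.png

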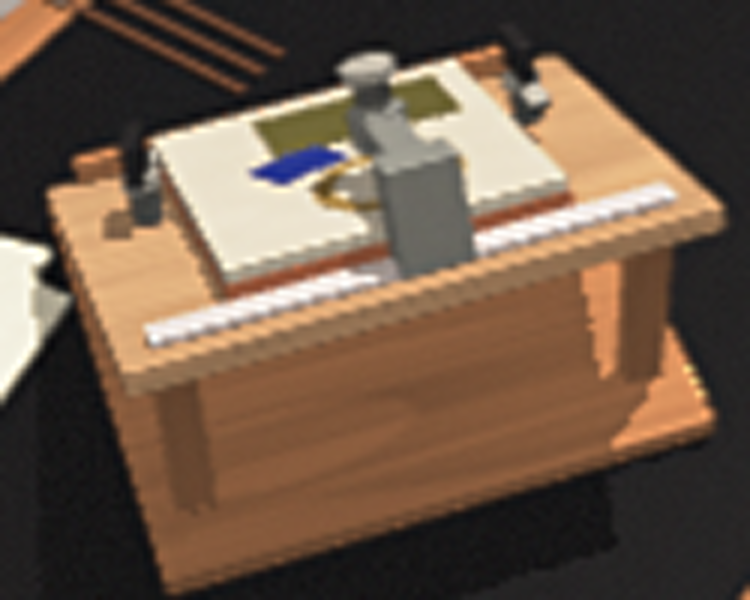

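```bash
cat > h.py <<'E'
import numpy as np
from scipy.spatial.transform import Rotation as R
def T(p):
    c,s=np.cos(p[2]),np.sin(p[2]); M=np.eye(4); M[:2,:2]=[[c,-s],[s,c]]; M[:2,3]=p[:2]; return M
def dk(s,y,h): # board coords (up slope, y, off board) -> desk
    return np.array([-.125+s*.8660-h*.5, y, .05+s*.5+h*.866,1])
def proj(c,P):
    q=np.linalg.inv(c["world_from_camera"])@P
    return np.array([c["cx"]+c["fx"]*q[0]/-q[2], c["cy"]-c["fy"]*q[1]/-q[2]])
E
cat > fit.py <<'E'
from h import *
from scipy.optimize import least_squares
C={n:np.load(n+"0.npz") for n in("top","side")}
o={"top":((152,112),3.8),"side":((185,165),6)}
# v: x,y,yaw,L,s_pan,y_pl,s_clipL,s_clipR
f=[("loP",lambda v:dk(0,.17,0),(610,262),None),
("hiM",lambda v:dk(v[3],-.17,0),(38,290),(128,375)),("hiP",lambda v:dk(v[3],.17,0),(425,552),(725,210)),
("pl-",lambda v:dk(v[4],-.1,.02),(322,88),(155,140)),("pl+",lambda v:dk(v[4],.1,.02),(530,225),(460,60)),
("ph-",lambda v:dk(v[4]+.235,-.1,.02),(157,280),(228,275)),("ph+",lambda v:dk(v[4]+.235,.1,.02),(387,437),(570,185)),
("plg",lambda v:dk(.185,v[5],.092),(356,256),(368,65)),
("cL",lambda v:dk(v[6],.12,.043),(517,295),(522,60)),("cR",lambda v:dk(v[7],-.12,.043),(253,128),(135,150))]
def res(v,pr=False):
    out=[]
    for n,g,*uv in f:
        for cn,p in zip(("top","side"),uv):
            if p is None: continue
            d=proj(C[cn],T(v)@g(v))-(np.array(o[cn][0])+np.array(p)/o[cn][1])
            if pr: print(n,cn,d.round(2))
            out+=list(d)
    return np.array(out)
r=least_squares(res,[.45,.05,np.arctan2(.61,-.79),.3,.03,0,.12,.12],loss="soft_l1")
print(r.x.round(4),np.degrees(r.x[2]));res(r.x,True)
np.save("v.npy",r.x)
v=r.x
for s,y,h in((v[6],.12,.05),(v[7],-.12,.05),(.185,v[5],.092)): print((T(v)@dk(s,y,h))[:3].round(4))
E
python3 fit.py
```

```text
[0.5873 0.032  2.5515 0.2991 0.0138 0.0106 0.0954 0.0996] 146.18973773344837
loP top [-2.03  5.05]
hiM top [-0.82 -0.01]
hiM side [-0.96 -0.68]
hiP top [0.88 1.3 ]
hiP side [-0.55 -1.54]
pl- top [0.09 1.1 ]
pl- side [-0.78 -0.57]
pl+ top [0.25 1.46]
pl+ side [-1.19 -0.71]
ph- top [0.51 1.04]
ph- side [-0.7  -1.22]
ph+ top [0.38 0.5 ]
ph+ side [-0.35 -2.19]
plg top [-0.04  0.87]
plg side [-0.72 -0.64]
cL top [-0.07  0.62]
cL side [-1.35 -1.76]
cR top [-0.35 -0.53]
cR side [-0.19  0.62]
[ 0.5765 -0.1052  0.141 ]
[0.707  0.0963 0.1431]
[0.5904 0.0172 0.2222]
```

```bash
sed -i '/^f=\[("loP"/s/("loP".*$//; s/^("hiM"/f=[("hiM"/' fit.py; sed -i '/^$/d' fit.py; python3 fit.py | sed -n '1p;$p' ; python3 fit.py | tail -3
cat > pl.py <<'E'
# python3 pl.py x y z yaw_deg nrows : rows in tool axes from present measured pose
import sys; from h import *; from bench import ctrl
o=ctrl.get_obs(); q=o["eef_rot"]; M=R.from_quat([q[1],q[2],q[3],q[0]]).as_matrix()
yaw=np.degrees(np.arctan2(M[1,0],M[0,0])); a=[float(t) for t in sys.argv[1:]]; n=int(a[4])
print("at",o["eef_pos"].round(4),"yaw",yaw.round(1),"tool z",M[:,2].round(3),"t",o["time_s"],"F",o["wrist_force"].round(1))
d=(np.array(a[:3])-o["eef_pos"])/n*100; dy=(a[3]-yaw+180)%360-180
for i in range(n):
    y=np.radians(yaw+dy*i/n); c,s=np.cos(y),np.sin(y)
    print("{x:%.2f y:%.2f z:%.2f roll:%.1f}"%(d[0]*c+d[1]*s, d[0]*s-d[1]*c, -d[2], -dy/n))
E
python3 - <<'E'
from h import *
v=np.load("v.npy"); C={n:np.load(n+"0.npz") for n in("top","side")}
o={"top":((152,112),3.8),"side":((185,165),6)}
for n in C:
  for y,s in((.12,v[6]),(-.12,v[7])):
    for h in(.057,.029):
      print(n,y,h,[((proj(C[n],T(v)@dk(s+e,y,h))-o[n][0])*o[n][1]).round(0) for e in(-.023,.023)])
E
python3 pl.py 0.5765 -0.1052 0.42 56.2 15
```

```text
top 0.12 0.057 [array([536., 268.]), array([510., 308.])]
top 0.12 0.029 [array([524., 287.]), array([497., 327.])]
top -0.12 0.057 [array([272.,  97.]), array([240., 133.])]
top -0.12 0.029 [array([263., 119.]), array([232., 155.])]
side 0.12 0.057 [array([499.,  18.]), array([521.,  38.])]
side 0.12 0.029 [array([507.,  60.]), array([529.,  81.])]
side -0.12 0.057 [array([122., 120.]), array([135., 144.])]
side -0.12 0.029 [array([133., 163.]), array([146., 188.])]
at [ 0.1856 -0.544   0.4039] yaw -71.2 tool z [-0.     0.002 -1.   ] t 0.1 F [0.3 0.7 0.2]
{x:-1.93 y:-3.41 z:-0.11 roll:-8.5}
{x:-1.40 y:-3.66 z:-0.11 roll:-8.5}
{x:-0.85 y:-3.82 z:-0.11 roll:-8.5}
{x:-0.27 y:-3.91 z:-0.11 roll:-8.5}
{x:0.31 y:-3.91 z:-0.11 roll:-8.5}
{x:0.88 y:-3.82 z:-0.11 roll:-8.5}
{x:1.43 y:-3.65 z:-0.11 roll:-8.5}
{x:1.96 y:-3.39 z:-0.11 roll:-8.5}
{x:2.44 y:-3.07 z:-0.11 roll:-8.5}
{x:2.86 y:-2.67 z:-0.11 roll:-8.5}
{x:3.23 y:-2.22 z:-0.11 roll:-8.5}
{x:3.52 y:-1.72 z:-0.11 roll:-8.5}
{x:3.73 y:-1.18 z:-0.11 roll:-8.5}
{x:3.87 y:-0.62 z:-0.11 roll:-8.5}
{x:3.92 y:-0.04 z:-0.11 roll:-8.5}  File "fit.py", line 6
    f=[
      ^
SyntaxError: '[' was never closed
  File "fit.py", line 6
    f=[
      ^
SyntaxError: '[' was never closed
```

move_arm(moves=[{"x": -1.93,"y": -3.41,"z": -0.11,"roll": -8.5},{"x": -1.4,"y": -3.66,"z": -0.11,"roll": -8.5},{"x": -0.85,"y": -3.82,"z": -0.11,"roll": -8.5},{"x": -0.27,"y": -3.91,"z": -0.11,"roll": -8.5},{"x": 0.31,"y": -3.91,"z": -0.11,"roll": -8.5}])

```text
validation failed for argument at $.mo...
```

move_arm(moves=[{"x": 0.88,"y": -3.82,"z": -0.11,"roll": -8.5},{"x": 1.43,"y": -3.65,"z": -0.11,"roll": -8.5},{"x": 1.96,"y": -3.39,"z": -0.11,"roll": -8.5},{"x": 2.44,"y": -3.07,"z": -0.11,"roll": -8.5},{"x": 2.86,"y": -2.67,"z": -0.11,"roll": -8.5}])

```text
validation failed for argument at $.mo...
```

move_arm(moves=[{"x": 3.23,"y": -2.22,"z": -0.11,"roll": -8.5},{"x": 3.52,"y": -1.72,"z": -0.11,"roll": -8.5},{"x": 3.73,"y": -1.18,"z": -0.11,"roll": -8.5},{"x": 3.87,"y": -0.62,"z": -0.11,"roll": -8.5},{"x": 3.92,"y": -0.04,"z": -0.11,"roll": -8.5}])

```text
validation failed for argument at $.mo...
```

```bash
sed -i 's/^f=\[$//' fit.py; python3 fit.py|sed -n '1p'; python3 fit.py|tail -3; python3 - <<'E'
from bench import ctrl
import numpy as np
print(ctrl.get_obs()["q"].round(2))
E
python3 pl.py .5765 -.1052 .302 56.2 4
```

```text
[0.5845 0.034  2.5479 0.2953 0.0097 0.0114 0.0906 0.0958] 145.98676381618782
[ 0.5767 -0.1055  0.1386]
[0.7072 0.0959 0.1412]
[0.5871 0.0184 0.2222]
[-1.45  0.18  1.61 -0.    1.35 -0.21]
at [ 0.1856 -0.544   0.4039] yaw -71.2 tool z [-0.     0.002 -1.   ] t 0.1 F [0.3 0.7 0.2]
{x:-7.23 y:-12.79 z:2.55 roll:-31.8}
{x:0.61 y:-14.68 z:2.55 roll:-31.8}
{x:8.26 y:-12.15 z:2.55 roll:-31.8}
{x:13.43 y:-5.96 z:2.55 roll:-31.8}
```

move_arm(moves=[{"gripper": 100,"x": -1.93,"y": -3.41,"z": -0.11,"roll": -8.5},{"gripper": 100,"x": -1.4,"y": -3.66,"z": -0.11,"roll": -8.5},{"gripper": 100,"x": -0.85,"y": -3.82,"z": -0.11,"roll": -8.5},{"gripper": 100,"x": -0.27,"y": -3.91,"z": -0.11,"roll": -8.5},{"gripper": 100,"x": 0.31,"y": -3.91,"z": -0.11,"roll": -8.5}])

```text
time_s: 0.72
eef_pos: [0.3166, -0.3967, 0.4098]
eef_rot: [-0.0, 0.969, -0.245, -0.0]
wrist_force: [-0.1, -0.0, -0.5]
opening: 0.999
```

All five fields are needed in each row.

move_arm(moves=[{"gripper": 100,"x": 0.88,"y": -3.82,"z": -0.11,"roll": -8.5},{"gripper": 100,"x": 1.43,"y": -3.65,"z": -0.11,"roll": -8.5},{"gripper": 100,"x": 1.96,"y": -3.39,"z": -0.11,"roll": -8.5},{"gripper": 100,"x": 2.44,"y": -3.07,"z": -0.11,"roll": -8.5},{"gripper": 100,"x": 2.86,"y": -2.67,"z": -0.11,"roll": -8.5}])

```text
time_s: 1.35
eef_pos: [0.4467, -0.2503, 0.4154]
eef_rot: [-0.0, 0.992, 0.123, -0.0]
wrist_force: [0.1, -0.0, 0.5]
opening: 1.0
```

move_arm(moves=[{"gripper": 100,"x": 3.23,"y": -2.22,"z": -0.11,"roll": -8.5},{"gripper": 100,"x": 3.52,"y": -1.72,"z": -0.11,"roll": -8.5},{"gripper": 100,"x": 3.73,"y": -1.18,"z": -0.11,"roll": -8.5},{"gripper": 100,"x": 3.87,"y": -0.62,"z": -0.11,"roll": -8.5},{"gripper": 100,"x": 3.92,"y": -0.04,"z": -0.11,"roll": -8.5}])

```text
time_s: 1.98
eef_pos: [0.5768, -0.1039, 0.4208]
eef_rot: [-0.0, 0.88, 0.474, -0.0]
wrist_force: [-0.1, -0.0, -0.1]
opening: 1.002
```

```bash
python3 pl.py .5765 -.1052 .302 56.1 4; python3 - <<'E'
from bench import ctrl
import cv2,numpy as np
print(ctrl.get_obs()["q"].round(2))
a=ctrl.camera("top")["img"][100:280,140:340,::-1]; b=ctrl.camera("side")["img"][110:290,160:360,::-1]
cv2.imwrite("pics/p1.png",cv2.resize(np.hstack([a,b]),None,fx=2,fy=2,interpolation=cv2.INTER_CUBIC))
E
```

```text
at [ 0.5768 -0.1039  0.4208] yaw 56.6 tool z [-0.001  0.    -1.   ] t 1.975 F [-0.1 -0.  -0.1]
{x:-0.03 y:0.01 z:2.97 roll:0.1}
{x:-0.03 y:0.01 z:2.97 roll:0.1}
{x:-0.03 y:0.01 z:2.97 roll:0.1}
{x:-0.03 y:0.01 z:2.97 roll:0.1}
[-0.38  0.19  1.56 -0.    1.39 -1.37]
```

View pics/p1.png

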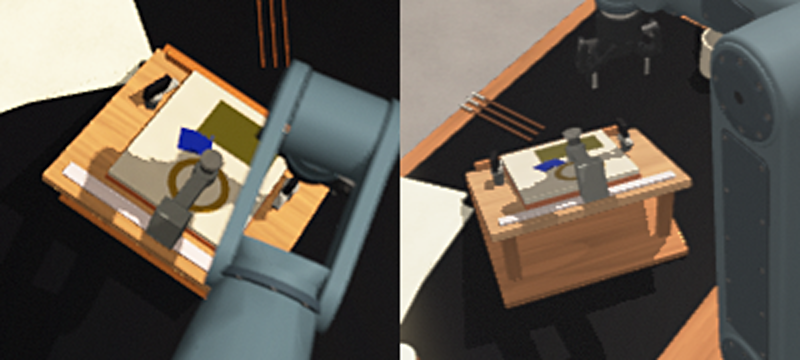

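The gripper hovers above the left clip, with its fingertips at (594,80) and (646,70) in the right half of the picture. The clips are unmoved. Descending now.

move_arm(moves=[{"gripper": 100,"x": -0.1,"y": 0,"z": 3,"roll": 0.4},{"gripper": 100,"x": 0,"y": 0,"z": 3,"roll": 0},{"gripper": 100,"x": 0,"y": 0,"z": 3,"roll": 0},{"gripper": 100,"x": 0,"y": 0,"z": 2.8,"roll": 0},{"gripper": 100,"x": 0,"y": 0,"z": 0,"roll": 0}])

```text
time_s: 2.7
eef_pos: [0.5741, -0.1059, 0.3005]
eef_rot: [-0.002, 0.884, 0.468, -0.002]
wrist_force: [0.2, 0.0, 0.6]
opening: 0.996
```

```bash
python3 pl.py .5765 -.1052 .302 56.1 1; python3 - <<'E'
from bench import ctrl
import cv2,numpy as np
from h import *
c=ctrl.camera("side"); o=ctrl.get_obs()
for d in(.155,.173): print(proj(c,np.r_[o["eef_pos"]-[0,0,d],1]).round(1))
b=c["img"][140:230,220:320,::-1]
cv2.imwrite("pics/p2.png",cv2.resize(b,None,fx=6,fy=6,interpolation=cv2.INTER_CUBIC))
E
```

```text
at [ 0.5741 -0.1059  0.3005] yaw 55.8 tool z [-0.006  0.002 -1.   ] t 2.7 F [0.2 0.  0.6]
{x:0.20 y:0.16 z:-0.15 roll:-0.3}
[270.8 170.3]
[270.8 173.6]
```

View pics/p2.png

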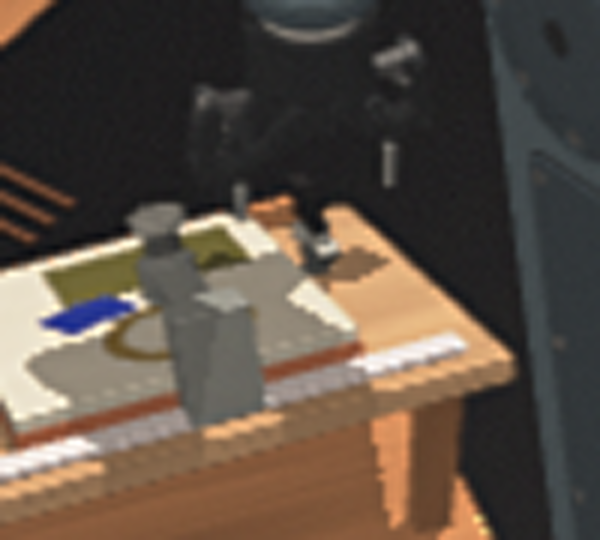

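The fingers straddle the wing. Fingertips sit at (240,215) and (390,185) in the crop with the wing at (312,220), so they are centred. Closing now.

move_arm(moves=[{"gripper": 100,"x": 0.2,"y": 0.15,"z": -0.2,"roll": 0},{"gripper": 0,"x": 0,"y": 0,"z": 0,"roll": 0},{"gripper": 0,"x": 0,"y": 0,"z": 0,"roll": 0},{"gripper": 0,"x": 0,"y": 0,"z": 0,"roll": 0},{"gripper": 0,"x": 0,"y": 0,"z": 0,"roll": 0}])

```text
time_s: 3.38
eef_pos: [0.5779, -0.105, 0.3052]
eef_rot: [0.0, 0.883, 0.469, -0.0]
wrist_force: [-2.4, -4.3, 1.9]
opening: 0.142
```

move_arm(moves=[{"gripper": 0,"x": 0,"y": 0,"z": 0,"roll": 0},{"gripper": 0,"x": 0,"y": 0,"z": 0,"roll": 0},{"gripper": 0,"x": 0,"y": 0,"z": 0,"roll": 5},{"gripper": 0,"x": 0,"y": 0,"z": 0,"roll": 5},{"gripper": 0,"x": 0,"y": 0,"z": 0,"roll": 5}])

```text
time_s: 4.0
eef_pos: [0.5776, -0.106, 0.3056]
eef_rot: [0.001, 0.937, 0.349, -0.002]
wrist_force: [-5.0, -5.2, 6.0]
opening: 0.123
```

move_arm(moves=[{"gripper": 0,"x": 0,"y": 0,"z": 0,"roll": 5},{"gripper": 0,"x": 0,"y": 0,"z": 0,"roll": 5},{"gripper": 0,"x": 0,"y": 0,"z": 0,"roll": 5},{"gripper": 0,"x": 0,"y": 0,"z": 0,"roll": 5},{"gripper": 0,"x": 0,"y": 0,"z": 0,"roll": 5}])

```text
time_s: 4.62
eef_pos: [0.5769, -0.1076, 0.3072]
eef_rot: [0.003, 0.99, 0.139, -0.003]
wrist_force: [-15.3, -12.1, 20.2]
opening: 0.123
```

move_arm(moves=[{"gripper": 0,"x": 0,"y": 0,"z": 0,"roll": 5},{"gripper": 0,"x": 0,"y": 0,"z": 0,"roll": 5},{"gripper": 0,"x": 0,"y": 0,"z": 0,"roll": 5},{"gripper": 0,"x": 0,"y": 0,"z": 0,"roll": 5},{"gripper": 0,"x": 0,"y": 0,"z": 0,"roll": 5}])

```text
time_s: 5.25
eef_pos: [0.5752, -0.1076, 0.3091]
eef_rot: [0.004, 0.997, -0.079, -0.006]
wrist_force: [-33.4, -9.7, 40.9]
opening: 0.126
```

move_arm(moves=[{"gripper": 0,"x": -0.15,"y": -0.07,"z": -0.1,"roll": 0},{"gripper": 0,"x": -0.15,"y": -0.07,"z": -0.1,"roll": 0},{"gripper": 0,"x": 0,"y": 0,"z": 0,"roll": 4}])

```text
time_s: 5.62
eef_pos: [0.5741, -0.1072, 0.3112]
eef_rot: [0.006, 0.994, -0.113, -0.002]
wrist_force: [-26.5, 7.4, 59.3]
opening: 0.127
```

move_arm(moves=[{"gripper": 45,"x": 0,"y": 0,"z": 0,"roll": 0},{"gripper": 45,"x": 0,"y": 0,"z": 0,"roll": 0},{"gripper": 45,"x": 0,"y": 0,"z": 0,"roll": 0}])

```text
time_s: 6.0
eef_pos: [0.5751, -0.1029, 0.3066]
eef_rot: [-0.0, 0.994, -0.114, -0.0]
wrist_force: [-0.6, 0.2, -0.0]
opening: 0.45
```

```bash
python3 pl.py .5765 -.1052 .302 -20 1; python3 - <<'E'
from bench import ctrl
import cv2,numpy as np
c=ctrl.camera("side")
b=c["img"][140:230,220:320,::-1]
cv2.imwrite("pics/p3.png",cv2.resize(b,None,fx=6,fy=6,interpolation=cv2.INTER_CUBIC))
E
```

```text
at [ 0.5751 -0.1029  0.3066] yaw -13.0 tool z [-0.001  0.001 -1.   ] t 6.0 F [-0.6  0.2 -0. ]
{x:0.19 y:0.20 z:0.46 roll:7.0}
```

View pics/p3.png

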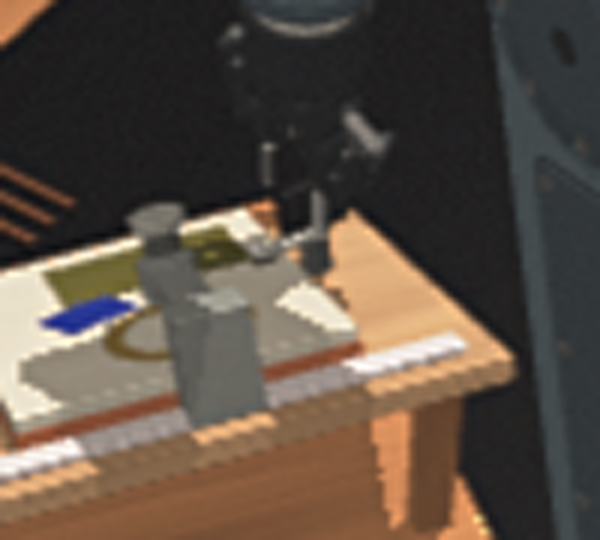

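The foot at (255,250)–(315,240) is already over the panel. I'll recentre on the tilted axis and use the fingers as a loose fork for the last degrees.

move_arm(moves=[{"gripper": 35,"x": 0.48,"y": 0.3,"z": 0,"roll": 0},{"gripper": 33,"x": 0,"y": 0,"z": 0.2,"roll": 8},{"gripper": 33,"x": 0,"y": 0,"z": 0,"roll": 8},{"gripper": 33,"x": 0,"y": 0,"z": 0,"roll": 8},{"gripper": 33,"x": 0,"y": 0,"z": 0,"roll": 0}])

```text
time_s: 6.68
eef_pos: [0.5765, -0.1062, 0.3047]
eef_rot: [0.001, 0.948, -0.318, -0.006]
wrist_force: [-21.4, 3.7, 17.8]
opening: 0.33
```

move_arm(moves=[{"gripper": 33,"x": 0,"y": 0,"z": 0,"roll": 5},{"gripper": 33,"x": 0,"y": 0,"z": 0,"roll": 5},{"gripper": 33,"x": 0,"y": 0,"z": 0,"roll": 0}])

```text
time_s: 7.05
eef_pos: [0.5752, -0.1068, 0.3044]
eef_rot: [0.003, 0.917, -0.399, -0.009]
wrist_force: [-29.5, -0.0, 21.8]
opening: 0.332
```

```bash
python3 - <<'E'
from bench import ctrl
o=ctrl.get_obs();print(o["torque"].round(2),o["wrist_force"].round(1),o["q"].round(2))
E
python3 pl.py .5765 -.1052 .302 -50 1
```

```text
[0.41 5.27 0.5 ] [-29.5  -0.   21.8] [-0.39  0.32  1.66 -0.01  1.19  0.44]
at [ 0.5752 -0.1068  0.3044] yaw -47.0 tool z [-0.018  0.002 -1.   ] t 7.05 F [-29.5  -0.   21.8]
{x:-0.03 y:-0.21 z:0.24 roll:3.0}
```

move_arm(moves=[{"gripper": 50,"x": 0,"y": 0,"z": 0,"roll": 0},{"gripper": 50,"x": 0,"y": 0,"z": -2,"roll": 0},{"gripper": 50,"x": 0,"y": 0,"z": -5,"roll": 0},{"gripper": 50,"x": 0,"y": 0,"z": -5,"roll": 0},{"gripper": 50,"x": 0,"y": 0,"z": 0,"roll": 0}])

```text
time_s: 7.68
eef_pos: [0.5807, -0.1076, 0.4305]
eef_rot: [-0.0, 0.917, -0.399, 0.005]
wrist_force: [-0.2, 0.1, 0.3]
opening: 0.504
```

```bash
python3 pl.py .709 .095 .425 56 15
```

```text
at [ 0.5807 -0.1076  0.4305] yaw -47.0 tool z [ 0.009 -0.004 -1.   ] t 7.675 F [-0.2  0.1  0.3]
{x:-0.41 y:-1.55 z:0.04 roll:-6.9}
{x:-0.22 y:-1.58 z:0.04 roll:-6.9}
{x:-0.03 y:-1.60 z:0.04 roll:-6.9}
{x:0.16 y:-1.59 z:0.04 roll:-6.9}
{x:0.35 y:-1.56 z:0.04 roll:-6.9}
{x:0.54 y:-1.51 z:0.04 roll:-6.9}
{x:0.71 y:-1.43 z:0.04 roll:-6.9}
{x:0.88 y:-1.33 z:0.04 roll:-6.9}
{x:1.03 y:-1.22 z:0.04 roll:-6.9}
{x:1.17 y:-1.09 z:0.04 roll:-6.9}
{x:1.29 y:-0.94 z:0.04 roll:-6.9}
{x:1.40 y:-0.78 z:0.04 roll:-6.9}
{x:1.48 y:-0.61 z:0.04 roll:-6.9}
{x:1.54 y:-0.42 z:0.04 roll:-6.9}
{x:1.58 y:-0.24 z:0.04 roll:-6.9}
```

move_arm(moves=[{"gripper": 100,"x": -0.4,"y": -1.55,"z": 0,"roll": -6.9},{"gripper": 100,"x": -0.2,"y": -1.6,"z": 0,"roll": -6.9},{"gripper": 100,"x": 0,"y": -1.6,"z": 0,"roll": -6.9},{"gripper": 100,"x": 0.15,"y": -1.6,"z": 0,"roll": -6.9},{"gripper": 100,"x": 0.35,"y": -1.55,"z": 0,"roll": -6.9}])

```text
time_s: 8.3
eef_pos: [0.6227, -0.0391, 0.4235]
eef_rot: [-0.0, 0.994, -0.107, -0.001]
wrist_force: [-0.4, -0.2, -0.2]
opening: 1.003
```

move_arm(moves=[{"gripper": 100,"x": 0.55,"y": -1.5,"z": 0,"roll": -6.9},{"gripper": 100,"x": 0.7,"y": -1.45,"z": 0,"roll": -6.9},{"gripper": 100,"x": 0.9,"y": -1.35,"z": 0,"roll": -6.9},{"gripper": 100,"x": 1.05,"y": -1.2,"z": 0,"roll": -6.9},{"gripper": 100,"x": 1.15,"y": -1.1,"z": 0,"roll": -6.9}])

```text
time_s: 8.93
eef_pos: [0.6654, 0.0287, 0.4233]
eef_rot: [-0.0, 0.981, 0.192, -0.001]
wrist_force: [0.6, 0.2, -0.1]
opening: 1.0
```

move_arm(moves=[{"gripper": 100,"x": 1.3,"y": -0.95,"z": 0,"roll": -6.9},{"gripper": 100,"x": 1.4,"y": -0.8,"z": 0,"roll": -6.9},{"gripper": 100,"x": 1.5,"y": -0.6,"z": 0,"roll": -6.9},{"gripper": 100,"x": 1.55,"y": -0.4,"z": 0,"roll": -6.9},{"gripper": 100,"x": 1.6,"y": -0.2,"z": 0,"roll": -6.9}])

```text
time_s: 9.55
eef_pos: [0.7085, 0.0967, 0.4232]
eef_rot: [-0.001, 0.88, 0.475, -0.001]
wrist_force: [-0.1, -0.1, 0.7]
opening: 0.999
```

```bash
python3 pl.py .709 .095 .305 56 4; python3 - <<'E'
from bench import ctrl
import cv2,numpy as np
from h import *
v=np.load("v.npy")
a=ctrl.camera("top"); b=ctrl.camera("side")
for c,o,n in((a,(210,130),"top"),(b,(240,150),"side")):
  for th in(1.2,1.5):
    print(n,th,[((proj(c,T(v)@dk(v[6]+r*np.cos(th),.12-r*np.sin(th),h))-o)*5).round(0) for r,h in((.046,.025),(0,.025),(-.023,.057),(.023,.057))])
A=a["img"][130:240,210:320,::-1];B=b["img"][150:200,240:290,::-1]
B=b["img"][150:260,240:290,::-1]
cv2.imwrite("pics/p4.png",cv2.resize(np.hstack([A,B]),None,fx=5,fy=5,interpolation=cv2.INTER_CUBIC))
E
```

```text
at [0.7085 0.0967 0.4232] yaw 56.7 tool z [-0.002  0.    -1.   ] t 9.55 F [-0.1 -0.1  0.7]
{x:-0.03 y:0.03 z:2.95 roll:0.2}
{x:-0.03 y:0.03 z:2.95 roll:0.2}
{x:-0.03 y:0.03 z:2.95 roll:0.2}
{x:-0.03 y:0.03 z:2.95 roll:0.2}
top 1.2 [array([305., 295.]), array([380., 317.]), array([436., 300.]), array([361., 277.])]
top 1.5 [array([311., 277.]), array([380., 317.]), array([433., 309.]), array([364., 268.])]
side 1.2 [array([108., 162.]), array([157., 141.]), array([174.,  90.]), array([126., 111.])]
side 1.5 [array([ 99., 158.]), array([157., 141.]), array([179.,  92.]), array([121., 109.])]
```

View pics/p4.png

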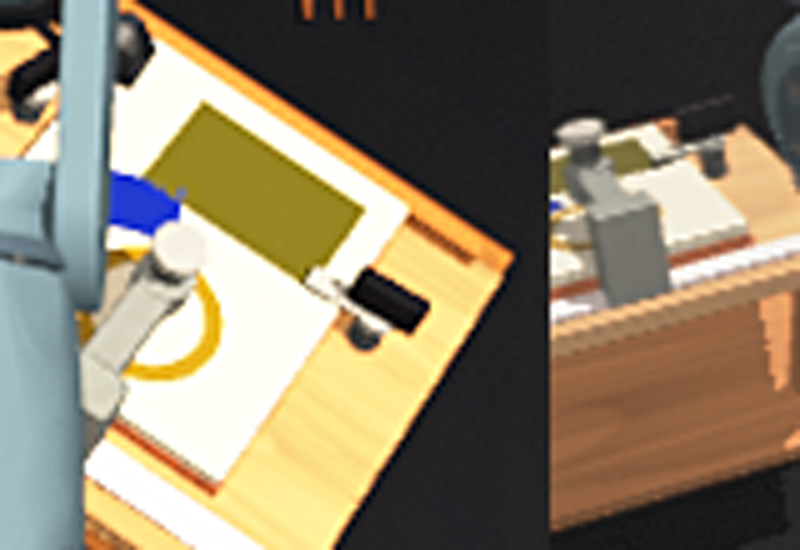

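The left clip's foot runs (310,275)→(375,320) in the top crop. That matches the prediction for 1.5 rad, whose tip is at (311,277). Now the right clip.

move_arm(moves=[{"gripper": 100,"x": -0.1,"y": 0.1,"z": 3,"roll": 0.6},{"gripper": 100,"x": 0,"y": 0,"z": 3,"roll": 0},{"gripper": 100,"x": 0,"y": 0,"z": 3,"roll": 0},{"gripper": 100,"x": 0,"y": 0,"z": 2.9,"roll": 0},{"gripper": 100,"x": 0,"y": 0,"z": 0,"roll": 0}])

```text
time_s: 10.28
eef_pos: [0.707, 0.0943, 0.302]
eef_rot: [-0.002, 0.884, 0.467, -0.003]
wrist_force: [-0.1, 0.5, -1.0]
opening: 0.997
```

```bash
python3 pl.py .7095 .094 .304 56 1
```

```text
at [0.707  0.0943 0.302 ] yaw 55.7 tool z [-0.007  0.    -1.   ] t 10.275 F [-0.1  0.5 -1. ]
{x:0.12 y:0.22 z:-0.20 roll:-0.3}
```

move_arm(moves=[{"gripper": 100,"x": 0.1,"y": 0.1,"z": -0.1,"roll": 0},{"gripper": 0,"x": 0,"y": 0,"z": 0,"roll": 0},{"gripper": 0,"x": 0,"y": 0,"z": 0,"roll": 0},{"gripper": 0,"x": 0,"y": 0,"z": 0,"roll": 0},{"gripper": 0,"x": 0,"y": 0,"z": 0,"roll": 0}])

```text
time_s: 10.9
eef_pos: [0.7099, 0.0952, 0.3076]
eef_rot: [-0.0, 0.884, 0.468, 0.0]
wrist_force: [0.5, 2.7, 0.8]
opening: 0.148
```

move_arm(moves=[{"gripper": 0,"x": 0,"y": 0,"z": 0,"roll": 0},{"gripper": 0,"x": 0,"y": 0,"z": 0,"roll": 0},{"gripper": 0,"x": 0,"y": 0,"z": 0,"roll": 5},{"gripper": 0,"x": 0,"y": 0,"z": 0,"roll": 5},{"gripper": 0,"x": 0,"y": 0,"z": 0,"roll": 5}])

```text
time_s: 11.52
eef_pos: [0.7098, 0.0945, 0.308]
eef_rot: [0.001, 0.937, 0.348, -0.001]
wrist_force: [-1.7, -2.3, 6.4]
opening: 0.122
```

move_arm(moves=[{"gripper": 0,"x": 0,"y": 0,"z": 0,"roll": 5},{"gripper": 0,"x": 0,"y": 0,"z": 0,"roll": 5},{"gripper": 0,"x": 0,"y": 0,"z": 0,"roll": 5},{"gripper": 0,"x": 0,"y": 0,"z": 0,"roll": 5},{"gripper": 0,"x": 0,"y": 0,"z": 0,"roll": 5}])

```text
time_s: 12.15
eef_pos: [0.7093, 0.0934, 0.3091]
eef_rot: [0.002, 0.991, 0.137, -0.002]
wrist_force: [-7.4, -6.8, 13.7]
opening: 0.121
```

move_arm(moves=[{"gripper": 0,"x": 0,"y": 0,"z": 0,"roll": 5},{"gripper": 0,"x": 0,"y": 0,"z": 0,"roll": 5},{"gripper": 0,"x": 0,"y": 0,"z": 0,"roll": 5},{"gripper": 0,"x": 0,"y": 0,"z": 0,"roll": 5},{"gripper": 0,"x": 0,"y": 0,"z": 0,"roll": 0}])

```text
time_s: 12.78
eef_pos: [0.7086, 0.0931, 0.3107]
eef_rot: [0.003, 0.999, -0.036, -0.003]
wrist_force: [-16.1, -8.8, 23.4]
opening: 0.125
```

move_arm(moves=[{"gripper": 45,"x": 0,"y": 0,"z": 0,"roll": 0},{"gripper": 40,"x": 0,"y": 0,"z": 0,"roll": 0},{"gripper": 33,"x": 0,"y": 0,"z": 0.2,"roll": 0},{"gripper": 33,"x": 0,"y": 0,"z": 0.2,"roll": 0}])

```text
time_s: 13.28
eef_pos: [0.7098, 0.0951, 0.3036]
eef_rot: [0.0, 0.999, -0.036, -0.0]
wrist_force: [-4.3, -1.0, 11.5]
opening: 0.327
```

```bash
python3 pl.py .7097 .094 .304 -4 1
```

```text
at [0.7098 0.0951 0.3036] yaw -4.1 tool z [-0.001 -0.    -1.   ] t 13.275 F [-4.3 -1.  11.5]
{x:-0.01 y:0.11 z:-0.04 roll:-0.1}
```

move_arm(moves=[{"gripper": 33,"x": 0.1,"y": 0.1,"z": 0,"roll": 8},{"gripper": 33,"x": 0,"y": 0,"z": 0,"roll": 8},{"gripper": 33,"x": 0,"y": 0,"z": 0,"roll": 8},{"gripper": 33,"x": 0,"y": 0,"z": 0,"roll": 6},{"gripper": 33,"x": 0,"y": 0,"z": 0,"roll": 0}])

```text
time_s: 13.9
eef_pos: [0.7089, 0.0939, 0.304]
eef_rot: [0.002, 0.956, -0.294, -0.004]
wrist_force: [-15.0, -2.7, 15.0]
opening: 0.331
```

move_arm(moves=[{"gripper": 33,"x": 0,"y": 0,"z": 0,"roll": 5},{"gripper": 33,"x": 0,"y": 0,"z": 0,"roll": 5},{"gripper": 33,"x": 0,"y": 0,"z": 0,"roll": 5},{"gripper": 33,"x": 0,"y": 0,"z": 0,"roll": 0}])

```text
time_s: 14.4
eef_pos: [0.7077, 0.0942, 0.3039]
eef_rot: [0.003, 0.909, -0.416, -0.006]
wrist_force: [-25.0, -2.4, 21.1]
opening: 0.328
```

move_arm(moves=[{"gripper": 50,"x": 0,"y": 0,"z": 0,"roll": 0},{"gripper": 50,"x": 0,"y": 0,"z": -2,"roll": 0},{"gripper": 50,"x": 0,"y": 0,"z": -5,"roll": 0},{"gripper": 50,"x": 0,"y": 0,"z": -5,"roll": 0},{"gripper": 0,"x": 0,"y": 0,"z": 0,"roll": 0}])

```text
time_s: 15.02
eef_pos: [0.712, 0.0941, 0.4312]
eef_rot: [-0.002, 0.909, -0.416, 0.006]
wrist_force: [-0.5, -0.5, -0.2]
opening: 0.302
```

```bash
python3 pl.py .60 -.06 .44 56 10
```

```text
at [0.712  0.0941 0.4312] yaw -49.2 tool z [ 0.012 -0.    -1.   ] t 15.025 F [-0.5 -0.5 -0.2]
{x:0.43 y:1.86 z:-0.09 roll:-10.5}
{x:0.09 y:1.90 z:-0.09 roll:-10.5}
{x:-0.26 y:1.89 z:-0.09 roll:-10.5}
{x:-0.60 y:1.81 z:-0.09 roll:-10.5}
{x:-0.92 y:1.67 z:-0.09 roll:-10.5}
{x:-1.21 y:1.47 z:-0.09 roll:-10.5}
{x:-1.46 y:1.23 z:-0.09 roll:-10.5}
{x:-1.66 y:0.94 z:-0.09 roll:-10.5}
{x:-1.80 y:0.62 z:-0.09 roll:-10.5}
{x:-1.88 y:0.28 z:-0.09 roll:-10.5}
```

move_arm(moves=[{"gripper": 0,"x": 0.45,"y": 1.85,"z": -0.3,"roll": -10.5},{"gripper": 0,"x": 0.1,"y": 1.9,"z": -0.3,"roll": -10.5},{"gripper": 0,"x": -0.25,"y": 1.9,"z": -0.3,"roll": -10.5},{"gripper": 0,"x": -0.6,"y": 1.8,"z": 0,"roll": -10.5},{"gripper": 0,"x": -0.9,"y": 1.65,"z": 0,"roll": -10.5}])

```text
time_s: 15.65
eef_pos: [0.6549, 0.0164, 0.432]
eef_rot: [-0.0, 0.999, 0.032, -0.0]
wrist_force: [-0.4, 0.9, -0.8]
opening: 0.004
```

move_arm(moves=[{"gripper": 0,"x": -1.2,"y": 1.45,"z": 0,"roll": -10.5},{"gripper": 0,"x": -1.45,"y": 1.25,"z": 0,"roll": -10.5},{"gripper": 0,"x": -1.65,"y": 0.95,"z": 0,"roll": -10.5},{"gripper": 0,"x": -1.8,"y": 0.6,"z": 0,"roll": -10.5},{"gripper": 0,"x": -1.9,"y": 0.3,"z": 0,"roll": -10.5}])

```text
time_s: 16.27
eef_pos: [0.599, -0.0606, 0.432]
eef_rot: [-0.0, 0.882, 0.471, -0.0]
wrist_force: [-0.1, 0.9, 0.4]
opening: 0.0
```

```bash
python3 pl.py .597 .014 .425 56 2; python3 - <<'E'
from bench import ctrl
import cv2,numpy as np
from h import *
v=np.load("v.npy"); C={}
for n,o in(("top",(190,130)),("side",(205,155))):
  c=ctrl.camera(n); C[n]=c["img"][o[1]:o[1]+100,o[0]:o[0]+70,::-1]
  for th in(1.2,1.5):
    print(n,th,[((proj(c,T(v)@dk(v[7]-r*np.cos(th),-.12+r*np.sin(th),h))-o)*5).round(0) for r,h in((.046,.025),(0,.025),(-.023,.057),(.023,.057))])
cv2.imwrite("pics/p5.png",cv2.resize(np.hstack([C["top"],C["side"]]),None,fx=5,fy=5,interpolation=cv2.INTER_CUBIC))
E
```

```text
at [ 0.599  -0.0606  0.432 ] yaw 56.2 tool z [-0.  0. -1.] t 16.275 F [-0.1  0.9  0.4]
{x:3.04 y:-2.16 z:0.35 roll:0.1}
{x:3.04 y:-2.17 z:0.35 roll:0.1}
top 1.2 [array([210., 117.]), array([135.,  94.]), array([109.,  50.]), array([186.,  74.])]
top 1.5 [array([203., 134.]), array([135.,  94.]), array([113.,  41.]), array([182.,  82.])]
side 1.2 [array([ 71., 180.]), array([ 17., 203.]), array([-20., 173.]), array([ 35., 150.])]
side 1.5 [array([ 79., 184.]), array([ 17., 203.]), array([-24., 170.]), array([ 39., 152.])]
```

View pics/p5.png

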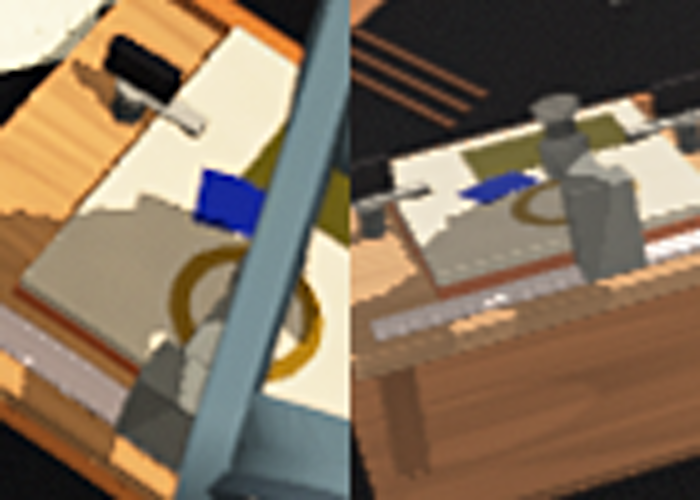

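The right clip's foot is over the panel, tip near (200,128) in the top crop. The slope looks like about 1.44–1.5 rad, so I'll measure both wings by mask moments.

```bash
python3 - <<'E'
import cv2,numpy as np
from h import *
v=np.load("v.npy"); c=dict(np.load("top0.npz"))
def ang(m):
    k=cv2.moments(m,True); return np.degrees(.5*np.arctan2(2*k["mu11"],k["mu20"]-k["mu02"])),k["m10"]/k["m00"],k["m01"]/k["m00"],k["m00"]
for f,o,roi,y,s,sg in(("p4",(210,130),(345,255,440,345),.12,v[6],1),("p5",(190,130),(95,25,190,110),-.12,v[7],-1)):
    g=cv2.imread(f"pics/{f}.png").max(2); x0,y0,x1,y1=roi; m=np.zeros_like(g); m[y0:y1,x0:x1]=(g[y0:y1,x0:x1]<70)
    n,l,st,_=cv2.connectedComponentsWithStats(m); m=(l==1+st[1:,4].argmax()).astype(np.uint8)
    print(f,np.round(ang(m),1))
    for th in(1.2,1.3,1.4,1.45,1.5,1.55):
        P=[]
        for a in(-.023,.023):
            for b in(-.006,.006):
                for h in(.029,.057):
                    P.append((proj(c,T(v)@dk(s+sg*(a*np.cos(th)-b*np.sin(th)),y-sg*(a*np.sin(th)+b*np.cos(th)),h))-o)*5)
        z=np.zeros_like(m); cv2.fillConvexPoly(z,cv2.convexHull(np.int32(P)),1); print(th,np.round(ang(z),1))
E
```

```text
p4 [  28.5  387.6  300.4 2601. ]
1.2 [  13.   390.   300.5 3934. ]
1.3 [  18.6  389.9  301.  3892. ]
1.4 [  24.5  390.1  300.6 3871. ]
1.45 [  26.9  389.9  301.  3897. ]
1.5 [  29.6  389.9  301.  3856. ]
1.55 [  32.9  390.1  300.9 3810. ]
p5 [  32.8  142.6   69.4 2834. ]
1.2 [  16.1  141.4   75.2 3922. ]
1.3 [  22.4  141.2   75.4 3829. ]
1.4 [  28.3  141.6   75.  3884. ]
1.45 [  30.5  141.2   75.2 3918. ]
1.5 [  32.9  141.3   75.2 3912. ]
1.55 [  36.2  141.1   75.2 3887. ]
```

Both are at about 1.48–1.5 rad. Now to the plunger, with the shut fingertips over the disc's down-slope half.

move_arm(moves=[{"gripper": 0,"x": 3,"y": -2.2,"z": 0.5,"roll": 0},{"gripper": 0,"x": 3,"y": -2.2,"z": 0.5,"roll": 0},{"gripper": 0,"x": 0,"y": 0,"z": 1.2,"roll": 0},{"gripper": 0,"x": 0,"y": 0,"z": 0,"roll": 0}])

```text
time_s: 16.88
eef_pos: [0.5966, 0.0145, 0.4088]
eef_rot: [-0.001, 0.884, 0.468, -0.001]
wrist_force: [-0.2, -0.3, -0.3]
opening: 0.001
```

```bash
python3 pl.py .597 .0125 .400 56 1;python3 - <<'E'
from bench import ctrl
import cv2
b=ctrl.camera("side")["img"][140:220,210:310,::-1]
cv2.imwrite("pics/p6.png",cv2.resize(b,None,fx=6,fy=6,interpolation=cv2.INTER_CUBIC))
E
```

```text
at [0.5966 0.0145 0.4088] yaw 55.8 tool z [-0.002  0.    -1.   ] t 16.875 F [-0.2 -0.3 -0.3]
{x:-0.14 y:0.15 z:0.88 roll:-0.2}
```

View pics/p6.png

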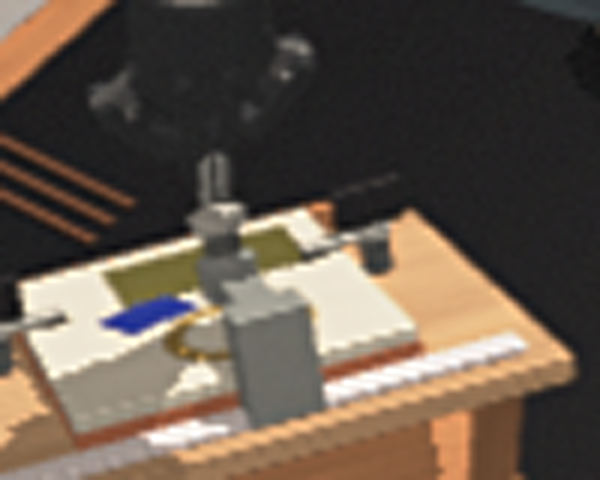

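The shut fingertips (213,195) are right above the disc (217,222). Going down to touch, then along the stroke.

move_arm(moves=[{"gripper": 0,"x": 0,"y": 0.2,"z": 0.8,"roll": 0},{"gripper": 0,"x": 0,"y": 0,"z": 0.4,"roll": 0},{"gripper": 0,"x": 0,"y": -0.1,"z": 0.2,"roll": 0},{"gripper": 0,"x": 0,"y": 0,"z": 0,"roll": 0}])

```text
time_s: 17.42
eef_pos: [0.5975, 0.0134, 0.3962]
eef_rot: [0.0, 0.884, 0.468, 0.0]
wrist_force: [0.5, 0.1, 0.0]
opening: 0.004
```

move_arm(moves=[{"gripper": 0,"x": 0,"y": -0.15,"z": 0.26,"roll": 0},{"gripper": 0,"x": 0,"y": -0.15,"z": 0.26,"roll": 0},{"gripper": 0,"x": 0,"y": 0,"z": 0,"roll": 0}])

```text
time_s: 17.8
eef_pos: [0.5953, 0.015, 0.3921]
eef_rot: [0.001, 0.884, 0.468, 0.001]
wrist_force: [1.9, -2.0, 5.9]
opening: 0.005
```

move_arm(moves=[{"gripper": 0,"x": 0,"y": -0.15,"z": 0.26,"roll": 0},{"gripper": 0,"x": 0,"y": -0.15,"z": 0.26,"roll": 0},{"gripper": 0,"x": 0,"y": -0.15,"z": 0.26,"roll": 0},{"gripper": 0,"x": 0,"y": 0,"z": 0,"roll": 0}])

```text
time_s: 18.3
eef_pos: [0.5919, 0.0173, 0.3856]
eef_rot: [0.002, 0.884, 0.468, 0.001]
wrist_force: [-1.0, -4.3, 12.2]
opening: 0.005
```

move_arm(moves=[{"gripper": 0,"x": 0,"y": -0.1,"z": 0.17,"roll": 0},{"gripper": 0,"x": 0,"y": -0.1,"z": 0.17,"roll": 0},{"gripper": 0,"x": 0,"y": 0,"z": 0,"roll": 0}])

```text
time_s: 18.68
eef_pos: [0.5906, 0.0181, 0.3835]
eef_rot: [0.003, 0.884, 0.468, 0.002]
wrist_force: [-1.3, -3.8, 16.1]
opening: -0.006
```

move_arm(moves=[{"gripper": 0,"x": 0,"y": -0.1,"z": 0.17,"roll": 0},{"gripper": 0,"x": 0,"y": -0.1,"z": 0.17,"roll": 0},{"gripper": 0,"x": 0,"y": 0,"z": 0,"roll": 0},{"gripper": 0,"x": 0,"y": 0,"z": 0,"roll": 0}])

```text
time_s: 19.18
eef_pos: [0.5898, 0.0185, 0.3832]
eef_rot: [0.005, 0.884, 0.468, 0.004]
wrist_force: [-3.4, -6.6, 26.6]
opening: -0.003
```

move_arm(moves=[{"gripper": 0,"x": 0,"y": 0,"z": 0.2,"roll": 0},{"gripper": 0,"x": 0,"y": 0,"z": 0.2,"roll": 0},{"gripper": 0,"x": 0,"y": 0,"z": 0,"roll": 0},{"gripper": 0,"x": 0,"y": 0,"z": 0,"roll": 0}])

```text
time_s: 19.68
eef_pos: [0.5911, 0.0183, 0.3818]
eef_rot: [0.007, 0.884, 0.468, 0.006]
wrist_force: [-1.1, -7.0, 34.9]
opening: 0.0
```

The force rose to 35 N with no further travel. The tip is at z≈0.209, against 0.210 expected when fully in. It has been held over 0.5 s, so releasing along the normal and retreating.

move_arm(moves=[{"gripper": 0,"x": 0,"y": 0,"z": -0.6,"roll": 0},{"gripper": 0,"x": 0,"y": 0.5,"z": -0.9,"roll": 0},{"gripper": 0,"x": 0,"y": 0.5,"z": -1,"roll": 0},{"gripper": 0,"x": 0,"y": 0,"z": -3,"roll": 0},{"gripper": 0,"x": 0,"y": 0,"z": -4,"roll": 0}])

```text
time_s: 20.3
eef_pos: [0.5957, 0.0147, 0.4664]
eef_rot: [-0.002, 0.884, 0.468, -0.002]
wrist_force: [0.9, 0.4, -0.6]
opening: 0.003
```

move_arm(moves=[{"gripper": 0,"x": -4,"y": 3,"z": 0,"roll": 0},{"gripper": 0,"x": -4,"y": 3,"z": 0,"roll": 0},{"gripper": 0,"x": -4,"y": 3,"z": 0,"roll": 0},{"gripper": 0,"x": -4,"y": 3,"z": 0,"roll": 0},{"gripper": 0,"x": 0,"y": 0,"z": 0,"roll": 0}])

```text
time_s: 20.92
eef_pos: [0.6052, -0.1885, 0.4662]
eef_rot: [-0.001, 0.885, 0.466, -0.001]
wrist_force: [0.5, 0.6, -0.5]
opening: -0.004
```

```bash
python3 - <<'E'
from bench import ctrl
import cv2,numpy as np
a=ctrl.camera("top")["img"][80:290,70:440,::-1]; b=ctrl.camera("side")["img"][150:250,190:320,::-1]
a=cv2.resize(a,(740,420)); b=cv2.resize(b,(234,180))
z=np.zeros((600,740,3),np.uint8); z[:420]=a; z[420:,:234]=b; cv2.imwrite("pics/p7.png",z)
o=ctrl.get_obs(); print(o["time_s"],o["eef_pos"],o["wrist_force"])
t0=cv2.imread("pics/top0.png").astype(int); t1=ctrl.camera("top")["img"][:,:,::-1].astype(int)
for n,(x,y,r) in dict(mug=(402,190,22),palette=(405,258,30),roll=(107,246,28),jar=(103,184,18)).items():
    d=np.abs(t0-t1).max(2)[y-r:y+r,x-r:x+r]; print(n,(d>60).mean().round(3))
E
```

```text
21.025 [ 0.60547046 -0.18536185  0.4665091 ] [-0.89758914  0.07335524  0.05978859]
mug 0.001
palette 0.0
roll 0.0
jar 0.0
```

View pics/p7.png

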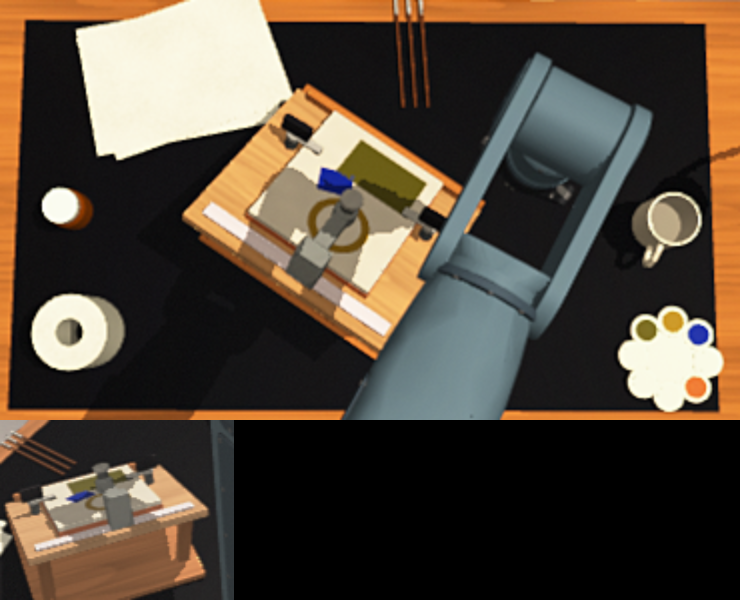

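Both feet lie over the panel (tips near (320,150) and (400,210)), the plunger is out at (350,200), and the bystanders are unmoved. Handing in.

```bash
python3 -c "from bench import ctrl; print(ctrl.hand_in())"
```

```text
the job is handed in; nothing more can be done
None
```

The job is handed in: both clips are turned to their stops, and the plunger was then pushed fully in, held and released. The hand-in gave no verdict.

**Clips:** I gripped each wing and rolled it most of the way, then opened the fingers slightly and used them as a loose fork for the last degrees. From the top view, the left clip measured about 1.48 rad and the right about 1.50 rad. Both feet lie over the panel in the last picture.

**Plunger:** I pushed with shut fingertips along the stroke until the force rose to 35 N with almost no further travel. The fingertip height was 0.209 m, against 0.210 m expected when fully in. It was held there for at least 0.5 s and looked back out in the final picture. I did not measure the spring-back in millimetres.

**Bystanders:** The before-and-after top-view comparison showed no shift of the mug, roll, jar or palette.

**What went less well:**
- Wrist force reached about 65 N while I gripped the left clip, because the tool stays vertical and the clip axis is tilted. I released and recentred, and it stayed below the 120 N limit.
- One desk corner, on the low edge, disagreed by about 5 pixels in the first pose fit. I left it out of the refit.

The clock stood at about 21 s of the 66 s allowed.

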